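# Sort the tool, the bottle and the sanding block to their places

## Robot

A 6-joint arm with a two-finger parallel gripper is mounted at the origin on a cart in front of the work surface, level with it; the furniture and walls round the work are solid. World frame = base frame: x ahead of the robot, y to its left, z up, the work surface at z = 0. Lengths are in mm, angles in degrees, forces in N, time in s.
With the tool pointing down it reaches from about 300 to 850 mm from the base axis. Payload 4.2 kg.
Tool frame: the origin (TCP) lies on the centre line of the jaws, within the pads' length; the fingertips stand 14 mm ahead of it and the grasp point (between the pads) lies 5 mm behind it; z points along the fingers, y is the line along which they close (so a half turn about z gives the same grasp; the last joint's range is limited). The gripper opens to 91 mm and grips with 3 to 60 N. Pads are 32 mm wide; open, the fingers measure 118 mm over their backs; the gripper's body (76 mm by 178 mm) begins 60 mm behind the grasp point.
Start: joints at [74.828, 18.312, 89.639, -0, 72.044, -1.146], TCP at [139.359, 557.872, 227.976] pointing down, gripper open.
Joint ranges: [-177.97, 177.97], [-48.28, 115.42], [12.27, 149.76], [-77.06, 257.06], [2.81, 150.46], [-146.56, 146.56]. Speed limits (degrees/s): [147.25, 147.25, 180, 180, 180, 180].

## Interface

Orientations are given as [roll, pitch, yaw] about the fixed x, y, z axes, in that order (R = Rz(yaw) Ry(pitch) Rx(roll)).
In Python, from workcell import env gives the robot as it stands.
- The arm moves only by the tool arm_command, never from a script. Its argument "motion" is a list of rows, each an object with "offset": the shift along the tool's x, y, z in m, a list of three; "spin": the turn about the tool's z in rad. In form: [{"offset": [tx, ty, tz], "spin": spin}, ...]. A call has 1 to 5 rows; each row shifts and turns the commanded pose from where the row before left it, along the tool's axes as they then stand; what a row does not reach is not made up. A row lasts 1/8 s, in which the tool goes at most 62.5 mm and 10.7 degrees, less where a joint would pass 70% of its speed; a pose out of reach is approached as far as the arm can. A call with a gripper value outside its range is refused whole. "jaw" is the finger opening in m, from 0 to 0.0912, set as the call begins (left out, the last holds). The fingers move at their own pace and stop on an object; "newtons" is the grip in N (left out, the last holds). Time passes only in rows, so rows that do not move let the fingers close. It gives the time, the measured TCP pose, the force, the opening and the grip force at its end, in the units of the state.
- env.state(): the state, without advancing time (a new reading comes with each control period).
- env.grab_frame(name): name is "scene" or "top" or "wrist"; returns (picture, depth): 400x640x3 uint8, blue, green, red; 400x640 float32, mm along the optical axis (not along the pixel's ray), 0 where there is no reading.
- env.camera_model(name): a dict with "fx", "fy", "cx", "cy" (pixels), "k1" (the pictures are not rectified: a ray, as slopes to the right and down, at radius r is drawn at 1 + k1 r^2 times it, then the intrinsics apply), "eye" and "rotation" of the camera in the world; the wrist camera has in their place "hand_eye" (4x4, takes a point from camera to tool coordinates, whose origin is the TCP and whose axes are the flange's). Camera axes: x right, y down, z forward; pixel columns grow to the right and rows downward; lengths in mm; the calibration is good to about 2 mm. A picture is of the moment at which its call begins: read the wrist's pose just before it. camera_model takes no time and is no camera call.
- env.job_done(): hands the job in; it is judged then, once.
Trained networks look in the newest picture that a camera, given by its name, has taken for a name from the list of things; names that differ only in an ending like _2 or _b are one class to them, and where a whole thing is asked for, a point or a joint stands for the part that bears it (a point fixed in the world has none). Each returns a list of dicts, best first, with "score" (0 to 1); they miss things now and then, are a little off and sometimes report something else, mostly with a low value. They report only what shows in the picture. A call takes as long as a camera call.
- env.boxes_of(camera, target): "bbox" ([left, top, right, bottom] in pixels, round what is visible of it).
- env.pinpoint(camera, target): "location" ([column, row] in pixels: a listed point, or the origin of a listed thing).
The state is a dict: "time_s": time; "qpos": joint angles; "qvel": joint speeds; "effort": joint torques, N m; "ee_pos": TCP position; "ee_rot": TCP orientation; "force": force on the tool from outside, world axes, zero at the start; "torque": the same for the moment, N m; "gripper_width": finger opening in mm; "gripper_force": force on a finger pad.
Only numpy, scipy, OpenCV 4.12 (cv2) and the standard library are available. Lean on these libraries where they do the work, as an engineer would, in place of code of your own. Each camera call takes 0.05 s, during which the arm holds its last target. There are 200 camera calls.

## Task

Tidy the bench by sorting the three stray items to where their kind is kept: lay the yellow screwdriver wholly inside the grey steel tray with the pliers, stand the glue bottle upright in the blue tray beside the jar, and set the rust-red sanding block on its long edge down in the free slot of the wooden rack, seated on the slot's floor with its ends not sticking out. Leave everything else where it is.

Things in the scene. Friction and masses are not known exactly. Their poses are not given: they have to be found in the camera images.
- screwdriver_grip (a point): Yellow-handled screwdriver lying on the bench, about 150 mm long. Point: on its axis in the middle of the handle, near its centre of mass, 12.5 mm above the bench; handle 25 mm thick, from the butt to 42 mm tipward of this point. Its direction runs from screwdriver_butt to screwdriver_tip.
- screwdriver_tip (a point): The tip of the screwdriver's thin steel blade (6 mm thick), on its axis, 102 mm from screwdriver_grip.
- screwdriver_butt (a point): The end of the screwdriver's handle, on its axis, 48 mm from screwdriver_grip.
- glue_bottle_center (a point): Small white glue bottle with a red nozzle standing on the bench: body 39 mm across and 83 mm high, 110 mm high with the nozzle. This point is on its axis 55 mm above its foot. Its z axis is the bottle's axis.
- sanding_block_center (a point): Rust-red sanding block, 95 x 26 x 60 mm, standing on its long edge on the bench. This point is its centre, 30 mm above its lower edge; x along the 95 mm length, y across the 26 mm thickness, z up.
- tray_grey_in (a point): Dark grey steel tray, fixed to the bench, for hand tools; the pliers lie in it. Outside 116 (x) x 190 (y) mm, inside 108 x 182 mm, its rim 37 mm above the bench. This point is the centre of its inner floor, 4 mm above the bench; y along its long side, z up.
- tray_blue_in (a point): Blue tray of the same shape and size, fixed to the bench, for bottles and jars; the jar with the blue cap stands in its +y half, the -y half is free. This point is the centre of its inner floor, 4 mm above the bench; y along its long side, z up. The two trays may change places.
- rack_slot (a point): Low wooden rack fixed to the bench, base 215 (x) x 62 (y) mm, two slots in line along x. Point: middle of the floor of the free slot (the nearer one), 8 mm above the bench; x along the slot, z up. Slot 32 mm wide (y), 118 mm long, open at both ends; rails 7 mm thick, 24 mm above this floor, tops chamfered. The wooden block's near end is over 60 mm to +x.
- pliers: Pliers with blue handles lying in the grey tray, 12 mm thick, filling most of its length; a tool may lie on them. Origin under their middle.
- jar_blue: White jar with a blue cap standing in the blue tray, 68 mm across, 96 mm high. Origin at the centre of its foot.
- wood_block_center (a point): Wooden block, 90 x 35 x 55 mm, on edge in the rack's rear slot; this point is its centre.

How it is judged (in metres and radians):
At the end, for the whole second after the job is handed in: Screwdriver's ends and middle inside the grey tray, under 50 mm above its floor; glue bottle standing in the blue tray (0.15 rad); sanding block in the free slot, within 5 mm of its floor, 20 mm along and 8 mm across of its middle, upright (0.12 rad) and along it (0.15 rad) (x of screwdriver_grip in the frame of tray_grey_in between -0.056 and 0.056 m and y of screwdriver_grip in the frame of tray_grey_in between -0.093 and 0.093 m and z of each of screwdriver_grip, screwdriver_tip, screwdriver_butt in the frame of tray_grey_in below 0.05 m and x of screwdriver_tip in the frame of tray_grey_in between -0.056 and 0.056 m and y of screwdriver_tip in the frame of tray_grey_in between -0.093 and 0.093 m and x of screwdriver_butt in the frame of tray_grey_in between -0.056 and 0.056 m and y of screwdriver_butt in the frame of tray_grey_in between -0.093 and 0.093 m and x of glue_bottle_center in the frame of tray_blue_in between -0.042 and 0.042 m and y of glue_bottle_center in the frame of tray_blue_in between -0.08 and 0.08 m and z of glue_bottle_center in the frame of tray_blue_in between 0.045 and 0.065 m and angle between glue_bottle_center's own z axis and vertical below 0.15 rad and x of sanding_block_center in the frame of rack_slot between -0.02 and 0.02 m and y of sanding_block_center in the frame of rack_slot between -0.008 and 0.008 m and z of sanding_block_center in the frame of rack_slot between 0.026 and 0.035 m and angle between sanding_block_center's own z axis and vertical below 0.12 rad and angle between the x axis of sanding_block_center and the x axis of rack_slot, either way round below 0.15 rad); the robot touches nothing.
It fails at once if the pliers are moved more than 60 mm, or the jar or the wooden block more than 40 mm (distance of pliers from where it was at the start of the episode above 0.06 m or distance of any of jar_blue, wood_block_center from where it was at the start of the episode above 0.04 m).
It fails at once if the jar or the wooden block is knocked over (angle between any of jar_blue, wood_block_center's own z axis and vertical above 0.6 rad).
It also fails if it takes over 72 s, if anything falls off the work surface, if the arm or the gripper's body presses on something with over 40 N, if the wrist force passes 120 N, or if a joint passes its speed limit or range.

## Working session

There is one attempt and no reset: what is moved stays moved. The work goes in short steps, Python scripts to look and compute and a tool call to move; the robot and the scene stay as the last step left them, time stands still between calls to the robot, and variables do not carry over. Pictures are saved under pics/ and viewed, at most 10 in all, crops included, and the job is handed in when it is done.

Besides the shell and the picture viewer there is one more tool, called after "Call:" as a command line: name --argument value ..., lists and objects as JSON in quotes. arm_command: Moves the arm, as the interface text tells. Its arguments: {"type":"object","properties":{"motion":{"type":"array"},"jaw":{"type":"number"},"newtons":{"type":"number"}},"required":["motion"]}

```bash
mkdir -p pics; ls
cat > h.py <<'E'
import numpy as np, cv2
from scipy.spatial.transform import Rotation as R
from workcell import env
def pose():
    s=env.state(); T=np.eye(4); T[:3,:3]=R.from_euler('xyz',s['ee_rot'],degrees=True).as_matrix(); T[:3,3]=s['ee_pos']; return T
def cam(name,T=None):
    m=env.camera_model(name); C=np.eye(4)
    if name=='wrist': C=T@np.array(m['hand_eye'])
    else: C[:3,:3]=np.array(m['rotation']); C[:3,3]=m['eye']
    K=np.array([[m['fx'],0,m['cx']],[0,m['fy'],m['cy']],[0,0,1.]]); return K,m['k1'],C
def ray(name,px,T=None):
    K,k1,C=cam(name,T)
    u=cv2.undistortPoints(np.array([[px]],float),K,np.array([k1,0,0,0.]))[0,0]
    return C[:3,3],C[:3,:3]@np.array([u[0],u[1],1.])
def at_z(name,px,z,T=None):
    o,d=ray(name,px,T); return o+d*(z-o[2])/d[2]
def at_d(name,px,dep,T=None):
    o,d=ray(name,px,T); return o+d*dep
E
python3 - <<'E'
from h import *
s=env.state(); print(s)
im,d=env.grab_frame('top'); cv2.imwrite('pics/top.png',im); np.save('top_d.npy',d)
Z=dict(screwdriver_grip=12.5,screwdriver_tip=12.5,screwdriver_butt=12.5,glue_bottle_center=55,sanding_block_center=30,tray_grey_in=4,tray_blue_in=4,rack_slot=8,pliers=4,jar_blue=4,wood_block_center=35)
im2,d2=env.grab_frame('scene'); cv2.imwrite('pics/scene.png',im2)
for n,z in Z.items():
    for c in('top','scene'):
        for q in env.pinpoint(c,n)[:2]: print(n,c,np.round(q['location']),round(q['score'],2),np.round(at_z(c,q['location'],z)))
print(env.camera_model('top'));print(env.camera_model('wrist'))
E
```

```text
pics
{'time_s': 0.0, 'qpos': array([ 7.48279556e+01,  1.83507077e+01,  8.97070330e+01,  6.83710587e-04,
        7.20433633e+01, -1.14403667e+00]), 'qvel': array([-0.03085814, -0.03119495,  0.06068524,  0.01174568, -0.02461591,
        0.09211913]), 'effort': array([ 1.96137495e-03, -4.12451613e+01, -2.31972134e+01,  7.28893513e-02,
        4.58850770e-02, -1.23212476e-04]), 'ee_pos': array([139.2281634 , 557.38907582, 227.12536814]), 'ee_rot': array([-1.79898929e+02, -2.66853404e-03,  1.65971779e+02]), 'force': array([-0.30420931, -0.36470495, -0.00721244]), 'torque': array([-0.00869112, -0.00300264, -0.01705441]), 'gripper_force': 0.0, 'gripper_width': 91.25213440835249}
screwdriver_grip top [324. 203.] 0.61 [-486. -797.   12.]
screwdriver_grip top [358. 194.] 0.59 [-486. -797.   12.]
screwdriver_grip scene [317. 204.] 0.74 [ -785. -1112.    13.]
screwdriver_tip top [328. 162.] 0.64 [-486. -797.   12.]
screwdriver_tip scene [344. 182.] 0.87 [ -785. -1112.    12.]
screwdriver_butt top [320. 226.] 0.96 [-486. -797.   12.]
screwdriver_butt scene [302. 216.] 0.88 [ -785. -1112.    13.]

[... 1198 characters left out ...]
33350243503, 'cx': 317.86028934172225, 'cy': 207.34677691195066, 'k1': -0.08473841193271812, 'eye': array([472.10344387, 160.56995604, 970.16808806]), 'rotation': array([-176.3480907 ,    1.33063881,  -90.58188797])}
{'fx': 286.1827536368946, 'fy': 286.1827536368946, 'cx': 321.6063356244149, 'cy': 201.6299478940919, 'k1': -0.002496742673162858, 'hand_eye': array([[-8.88589132e-04, -9.58893515e-01, -2.83764756e-01,
         8.03909573e+01],
       [ 9.99999554e-01, -9.43096972e-04,  5.54714245e-05,
        -2.31239226e-01],
       [-3.20808871e-04, -2.83764580e-01,  9.58893925e-01,
        -1.56060646e+02],
       [ 0.00000000e+00,  0.00000000e+00,  0.00000000e+00,
         1.00000000e+00]])}
```

```bash
sed -i "s/C\[:3,:3\]=np.array(m\['rotation'\])/C[:3,:3]=R.from_euler('xyz',m['rotation'],degrees=True).as_matrix()/" h.py
python3 - <<'E'
from h import *
P='''screwdriver_grip 12.5 324 203 317 204
screwdriver_tip 12.5 328 162 344 182
screwdriver_butt 12.5 320 226 302 216
glue_bottle_center 55 338 252 294 228
sanding_block_center 30 362 193 351 212
tray_grey_in 4 249 206 272 171
tray_blue_in 4 255 269 221 208
rack_slot 8 410 192 389 238
pliers 4 246 202 267 170
jar_blue 4 235 273 210 200
wood_block_center 35 415 141 421 208'''
for l in P.split('\n'):
    n,z,a,b,c,d=l.split(); print(n,np.round(at_z('top',(float(a),float(b)),float(z))),np.round(at_z('scene',(float(c),float(d)),float(z))))
a=cv2.imread('pics/top.png')[80:330,180:480]; cv2.imwrite('pics/v1.png',cv2.resize(a,None,fx=2.4,fy=2.4,interpolation=cv2.INTER_CUBIC))
# wrist view from the start pose
T=pose(); im,d=env.grab_frame('wrist'); print(im.shape)
E
```

```text
screwdriver_grip [544. 167.  12.] [541. 167.  13.]
screwdriver_tip [642. 157.  12.] [645. 164.  12.]
screwdriver_butt [489. 178.  12.] [488. 169.  12.]
glue_bottle_center [429. 137.  55.] [426. 135.  55.]
sanding_block_center [565.  78.  30.] [565.  78.  30.]
tray_grey_in [539. 349.   4.] [554. 343.   4.]
tray_blue_in [387. 335.   4.] [376. 346.   4.]
rack_slot [568. -39.   8.] [577. -28.   8.]
pliers [549. 357.   4.] [548. 356.   4.]
jar_blue [378. 384.   4.] [375. 389.   4.]
wood_block_center [686. -49.  35.] [683. -44.  35.]
(400, 640, 3)
```

View pics/v1.png

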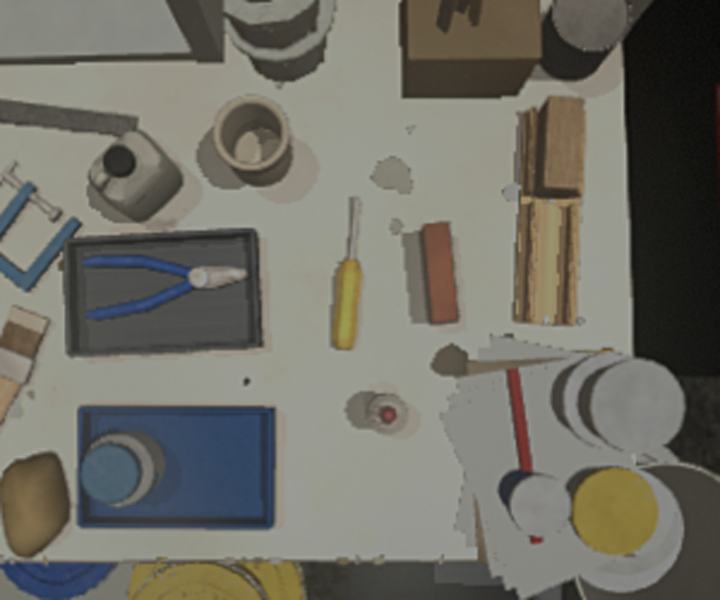

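View pics/scene.png

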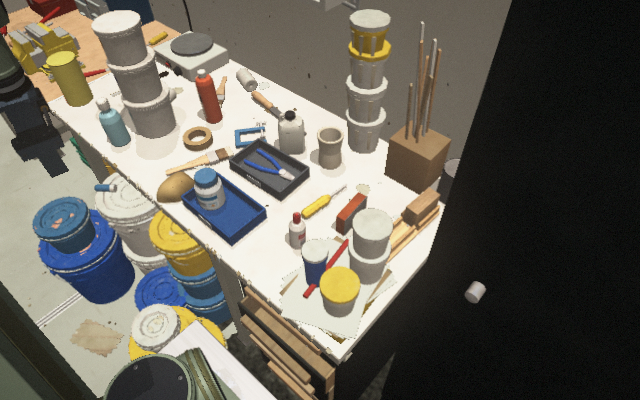

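```bash
cat >> h.py <<'E'
def cloud(name,d,T=None):
    K,k1,C=cam(name,T); v,u=np.mgrid[:400,:640]
    p=cv2.undistortPoints(np.stack([u,v],-1).reshape(-1,1,2).astype(float),K,np.array([k1,0,0,0.])).reshape(400,640,2)
    X=np.dstack([p,np.ones((400,640))])*d[...,None]; X=X@C[:3,:3].T+C[:3,3]; X[d<=0]=np.nan; return X
def rect(P):
    (c,s,a)=cv2.minAreaRect(P[:,:2].astype(np.float32))
    if s[0]<s[1]: s=(s[1],s[0]); a+=90
    return np.round(c,1),np.round(s,1),round((a+90)%180-90,1)
E
python3 - <<'E'
from h import *
im=cv2.imread('pics/top.png'); d=np.load('top_d.npy'); X=cloud('top',d)
h=cv2.cvtColor(im,cv2.COLOR_BGR2HSV); z=X[...,2]
def box(x0,x1,y0,y1): return (X[...,0]>x0)&(X[...,0]<x1)&(X[...,1]>y0)&(X[...,1]<y1)
f=lambda n,m:print(n,m.sum(),rect(X[m]) if m.sum()>5 else '', np.round(np.nanmedian(z[m]),1), np.round(np.nanpercentile(z[m],95),1))
f('block top',box(490,640,45,115)&(z>50))
f('screwdriver',box(470,670,130,210)&(h[...,1]>110)&(z>3))
f('bottle',box(390,470,100,175)&(z>60)); f('bottlelow',box(390,470,100,175)&(z>15))
f('rack',box(490,760,-100,0)&(z>20)&(z<45))
f('slot',box(500,610,-90,20)&(z>4)&(z<15))
f('wood',box(600,760,-100,10)&(z>50))
f('grey rim',box(470,640,230,470)&(z>25)&(z<45)); f('blue rim',box(300,465,230,460)&(z>25)&(z<45)&(h[...,0]>100)&(h[...,1]>100))
f('table',box(470,500,60,100))
for x in range(200,900,40): print(x,[int(np.nan_to_num(np.nanmax(np.r_[z[box(x,x+40,y,y+40)],-9]))) for y in range(480,-281,-40)])
E
```

```text
block top 501 (array([562.,  78.]), array([95. , 26.5]), 4.6) 60.8 63.5
screwdriver 317 (array([535.9, 166.7]), array([86.5, 21.9]), -6.1) 23.4 26.9
bottle 228 (array([429.7, 131.5]), array([36.2, 36. ]), -45.7) 79.1 109.6
bottlelow 238 (array([429.8, 131.4]), array([36.5, 36. ]), -45.7) 78.9 109.5
rack 675 (array([618.7, -36.5]), array([255.3,  69.6]), 0.4) 31.0 38.6
slot 771 (array([555.3, -35.8]), array([108.5, 108.5]), -0.3) 8.8 12.1
wood 767 (array([702.2, -35.5]), array([131.2,  62.5]), 16.5) 64.0 130.2
grey rim 726 (array([563.7, 350.5]), array([191.9, 152.1]), -87.6) 37.0 40.1
blue rim 292 (array([377.8, 334.7]), array([188.6, 113.4]), 89.5) 37.5 40.2
table 202 (array([485.7,  79.2]), array([38.7, 28.9]), 89.4) 1.3 4.2
200 [-9, -9, -9, -9, -9, -9, -9, -9, -9, -9, -9, -9, -9, -9, -9, -9, -9, -9, -9, -9]
240 [0, 2, 2, 5, 2, 1, 4, 1, 1, 0, -3, 3, 62, 63, 62, 0, -9, -9, -9, -9]
280 [52, 50, 6, 6, 6, 8, 5, 6, 6, 5, 6, 57, 77, 140, 143, 141, 63, -9, -9, -9]
320 [56, 56, 100, 105, 68, 41, 41, 6, 5, 5, 7, 60, 174, 173, 145, 145, 62, -9, -9, -9]
360 [50, 49, 104, 106, 105, 11, 41, 6, 
[... 495 characters left out ...]
23, 717, 597, 597, 693, 18, 20, 65, 63, 5, 36, 54, 6, 600, 47, -9, -9]
640 [597, 597, 713, 721, 715, 597, 700, 699, 6, 15, 6, 5, 5, 69, 68, 5, 609, 26, -9, -9]
680 [597, 597, 597, 642, 642, 597, 597, 632, 5, 6, 6, 5, 5, 67, 68, 5, 613, 496, -9, -9]
720 [18, 15, 13, 11, 5, 4, 369, 566, 5, 5, 292, 402, 134, 133, 65, 6, 575, 467, -9, -9]
760 [5, 7, 4, 5, 5, 4, 376, 496, 378, 5, 422, 370, 134, 133, 104, 104, 504, 439, -9, -9]
800 [-9, -9, -9, -9, -9, 5, 375, 378, 378, 5, 372, 382, 135, 134, 103, 103, 437, 151, -9, -9]
840 [-9, -9, -9, -9, -9, -9, -9, 323, 323, 321, 319, 318, 319, 320, 318, 320, 369, 326, -9, -9]
880 [-9, -9, -9, -9, -9, -9, -9, -9, -9, -9, -9, -9, -9, -9, -9, -9, -9, -9, -9, -9]
```

```bash
cat > go.py <<'E'
import sys
from h import *
# usage: go.py x y z yaw  -> rows; starts from measured pose
def plan(x,y,z,yaw):
    s=env.state(); p=np.array(s['ee_pos']); y0=s['ee_rot'][2]
    dy=(yaw-y0+180)%360-180
    dp=np.array([x,y,z])-p
    n=int(max(np.ceil(np.linalg.norm(dp)/60),np.ceil(abs(dy)/10.3),1))
    print('n',n,'d',np.round(dp,1),'dyaw',round(dy,1),'now',np.round(p,1),round(y0,1),'t',round(s['time_s'],2))
    for i in range(n):
        a=np.radians(y0+dy*i/n); q=dp/n/1000
        print('{"offset":[%.4f,%.4f,%.4f],"spin":%.4f}'%(q[0]*np.cos(a)+q[1]*np.sin(a),q[0]*np.sin(a)-q[1]*np.cos(a),-q[2],-np.radians(dy/n)),end=',')
    print()
if __name__=='__main__': plan(*map(float,sys.argv[1:5]))
E
python3 - <<'E'
from h import *
d=np.load('top_d.npy'); X=cloud('top',d)
for x in (500,540,580,620,700):
    m=(abs(X[...,0]-x)<6)&(X[...,1]<-70); P=X[m]; P=P[np.argsort(-P[:,1])]; print(x,[tuple(np.round(p[1:]).astype(int)) for p in P[::5]][:20])
E
python3 go.py 535 166 180 174
```

```text
500 [(np.int64(-71), np.int64(1)), (np.int64(-73), np.int64(2)), (np.int64(-75), np.int64(3)), (np.int64(-77), np.int64(3)), (np.int64(-80), np.int64(1)), (np.int64(-82), np.int64(2)), (np.int64(-84), np.int64(4)), (np.int64(-87), np.int64(4)), (np.int64(-89), np.int64(4)), (np.int64(-91), np.int64(4)), (np.int64(-94), np.int64(3)), (np.int64(-97), np.int64(3)), (np.int64(-99), np.int64(2)), (np.int64(-101), np.int64(3)), (np.int64(-104), np.int64(4)), (np.int64(-107), np.int64(1)), (np.int64(-108), np.int64(5)), (np.int64(-112), np.int64(1)), (np.int64(-114), np.int64(3)), (np.int64(-116), np.int64(4))]
540 [(np.int64(-71), np.int64(3)), (np.int64(-73), np.int64(5)), (np.int64(-76), np.int64(3)), (np.int64(-78), np.int64(7)), (np.int64(-81), np.int64(2)), (np.int64(-83), np.int64(4)), (np.int64(-86), np.int64(3)), (np.int64(-88), np.int64(3)), (np.int64(-91), np.int64(3)), (np.int64(-93), np.int64(1)), (np.int64(-96), np.int64(2)), (np.int64(-98), np.int64(2)), (np.int64(-100), np.int64(2)), (np.int64(-103), np.int64(0)), (np.int64(-105), np.int64(2)), (np.int64(-108), np.int64(2)),
[... 1868 characters left out ...]
p.int64(163)), (np.int64(-153), np.int64(301)), (np.int64(-153), np.int64(235)), (np.int64(-153), np.int64(173))]
n 10 d [ 395.6 -391.9  -48. ] dyaw 8.0 now [139.4 557.9 228. ] 166.0 t 1.25
{"offset":[-0.0479,-0.0284,0.0048],"spin":-0.0140},{"offset":[-0.0475,-0.0291,0.0048],"spin":-0.0140},{"offset":[-0.0471,-0.0298,0.0048],"spin":-0.0140},{"offset":[-0.0466,-0.0304,0.0048],"spin":-0.0140},{"offset":[-0.0462,-0.0311,0.0048],"spin":-0.0140},{"offset":[-0.0458,-0.0317,0.0048],"spin":-0.0140},{"offset":[-0.0453,-0.0323,0.0048],"spin":-0.0140},{"offset":[-0.0449,-0.0330,0.0048],"spin":-0.0140},{"offset":[-0.0444,-0.0336,0.0048],"spin":-0.0140},{"offset":[-0.0439,-0.0342,0.0048],"spin":-0.0140},
```

Call:
arm_command --motion '[{"offset":[-0.048,-0.029,0.005],"spin":-0.014},{"offset":[-0.0475,-0.029,0.005],"spin":-0.014},{"offset":[-0.047,-0.03,0.005],"spin":-0.014},{"offset":[-0.0466,-0.0305,0.005],"spin":-0.014},{"offset":[-0.046,-0.031,0.005],"spin":-0.014}]' --jaw 0.06 --newtons 25

```text
time_s: 1.88
ee_pos: [338.0, 360.0, 203.1]
ee_rot: [180.0, 0.0, 170.0]
force: [0.2, 0.2, -0.1]
gripper_width: 59.8
gripper_force: 0.0
```

Call:
arm_command --motion '[{"offset":[-0.0458,-0.0317,0.005],"spin":-0.014},{"offset":[-0.045,-0.032,0.005],"spin":-0.014},{"offset":[-0.045,-0.033,0.005],"spin":-0.014},{"offset":[-0.044,-0.0336,0.005],"spin":-0.014},{"offset":[-0.044,-0.034,0.005],"spin":-0.014}]'

```text
time_s: 2.5
ee_pos: [535.5, 164.6, 178.0]
ee_rot: [180.0, 0.0, 174.0]
force: [0.6, 0.4, -0.8]
gripper_width: 60.0
gripper_force: 0.0
```

Call:
arm_command --motion '[{"offset":[0,0,0],"spin":0},{"offset":[0,0,0],"spin":0}]'

```text
time_s: 2.75
ee_pos: [533.8, 166.1, 177.8]
ee_rot: [180.0, -0.1, 174.0]
force: [-0.7, 0.4, 0.3]
gripper_width: 60.2
gripper_force: 0.0
```

```bash
cat > look.py <<'E'
import sys
from h import *
# look.py name z name z ...
T=pose(); im,d=env.grab_frame('wrist'); n=sys.argv[1]; cv2.imwrite('pics/%s.png'%n,im); np.savez(n+'.npz',d=d,T=T)
print(np.round(T[:3,3],1))
a=sys.argv[2:]
for k,z in zip(a[::2],a[1::2]):
    for q in env.pinpoint('wrist',k)[:2]: print(k,np.round(q['location']),round(q['score'],2),np.round(at_z('wrist',q['location'],float(z),T),1))
E
python3 look.py w1 screwdriver_grip 12.5 screwdriver_tip 12.5 screwdriver_butt 12.5 sanding_block_center 30
python3 - <<'E'
from h import *
f=np.load('w1.npz'); X=cloud('wrist',f['d'],f['T']); im=cv2.imread('pics/w1.png'); h=cv2.cvtColor(im,cv2.COLOR_BGR2HSV); z=X[...,2]
m=(z>4)&(z<40)&(h[...,1]>110)&(abs(X[...,1]-166)<45)&(abs(X[...,0]-545)<100); print(m.sum(),rect(X[m]),np.nanpercentile(z[m],95))
m=(z>5)&(z<40)&(abs(X[...,1]-166)<35)&(abs(X[...,0]-560)<100); print(m.sum(),rect(X[m]))
m=(z>52)&(z<75)&(abs(X[...,1]-78)<35)&(abs(X[...,0]-560)<80); print(m.sum(),rect(X[m]))
E
```

```text
[533.8 166.1 177.8]
screwdriver_grip [325. 192.] 0.89 [536.9 169.4  12.5]
screwdriver_butt [324. 151.] 0.61 [489.6 172.8  12.5]
sanding_block_center [245. 226.] 0.81 [562.4  75.6  30. ]
1465 (array([535.1, 167.1]), array([89. , 23.6]), -5.5) 24.042207370973358
1690 (array([566.7, 164. ]), array([152.4,  23.6]), -5.5)
1494 (array([548.3,  76. ]), array([67.8, 27. ]), 4.5)
```

View pics/w1.png

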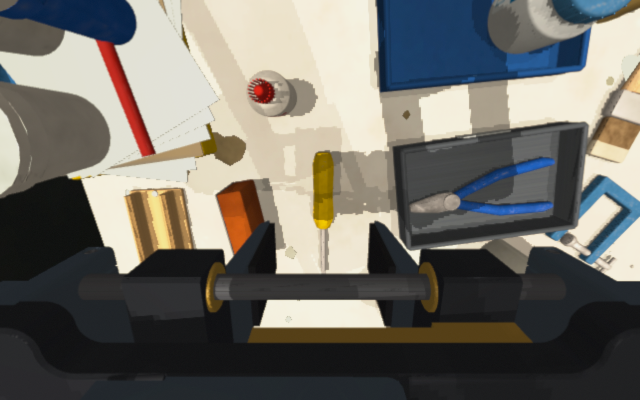

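Call:
arm_command --motion '[{"offset":[-0.006,0.001,0.05],"spin":0},{"offset":[0,0,0.055],"spin":0},{"offset":[0,0,0.035],"spin":0},{"offset":[0,0,0.02],"spin":0},{"offset":[0,0,0],"spin":0}]'

```text
time_s: 3.62
ee_pos: [539.4, 166.8, 17.0]
ee_rot: [-180.0, -0.1, 174.1]
force: [-0.6, 0.8, 0.1]
gripper_width: 59.9
gripper_force: 0.0
```

Call:
arm_command --motion '[{"offset":[0,0,0],"spin":0},{"offset":[0,0,0],"spin":0},{"offset":[0,0,0],"spin":0},{"offset":[0,0,0],"spin":0},{"offset":[0,0,0],"spin":0}]' --jaw 0.01 --newtons 30

```text
time_s: 4.25
ee_pos: [540.5, 166.4, 18.4]
ee_rot: [180.0, 0.0, 174.0]
force: [-1.2, 0.1, 2.9]
gripper_width: 24.1
gripper_force: 30.0
```

Run:
```python
from h import *
f=np.load('w1.npz'); X=cloud('wrist',f['d'],f['T']); z=X[...,2]; im=cv2.imread('pics/w1.png'); h=cv2.cvtColor(im,cv2.COLOR_BGR2HSV)
g=lambda x0,x1,y0,y1:(X[...,0]>x0)&(X[...,0]<x1)&(X[...,1]>y0)&(X[...,1]<y1)
m=g(460,625,230,460)&(z>30)&(z<44); print('grey rim',m.sum(),rect(X[m]),np.round(np.nanpercentile(X[m],[2,98],axis=0)))
m=g(460,615,230,460)&(h[...,0]>100)&(h[...,1]>150)&(z>8)&(z<30); print('pliers blue',rect(X[m]),np.nanmax(z[m]))
m=g(300,460,225,445)&(z>30)&(z<44); print('blue rim',m.sum(),rect(X[m]))
m=g(480,620,-100,0)&(z>22)&(z<42); print('rack',m.sum(),rect(X[m]))
for x in range(480,620,10):
  r=m&g(x,x+10,-100,0); 
  if r.sum()>4: print(x,r.sum(),np.round([X[r][:,1].min(),X[r][:,1].max()]))
```

```text
grey rim 3496 (array([557.4, 349. ]), array([192.6, 136.5]), -87.7) [[488. 253.  31.]
 [623. 443.  38.]]
pliers blue (array([557.9, 375.5]), array([110.3,  63. ]), -86.2) 17.105842095426794
blue rim 2751 (array([399.6, 334.9]), array([191.9,  76.7]), 88.3)
rack 1148 (array([533.1, -38.5]), array([112.2,  68.6]), 15.7)
480 20 [-87. -56.]
510 102 [-54.  -7.]
520 167 [-53.  -7.]
530 154 [-53.  -8.]
540 161 [-54.  -9.]
550 149 [-56.  -9.]
560 144 [-55. -10.]
570 149 [-56. -11.]
580 80 [-57. -12.]
590 22 [-57. -51.]
```

Call:
arm_command --motion '[{"offset":[0,0,-0.03],"spin":0},{"offset":[0,0,-0.05],"spin":0},{"offset":[0,0,0],"spin":0}]'

```text
time_s: 4.62
ee_pos: [542.9, 167.0, 101.6]
ee_rot: [179.8, 0.4, 174.0]
force: [-0.1, -0.9, -0.8]
gripper_width: 23.7
gripper_force: 30.0
```

```bash
python3 go.py 545 375 100 92
```

```text
n 8 d [  2.1 208.   -1.6] dyaw -82.0 now [542.9 167.  101.6] 174.0 t 4.62
{"offset":[0.0025,0.0259,0.0002],"spin":0.1789},{"offset":[0.0070,0.0250,0.0002],"spin":0.1789},{"offset":[0.0114,0.0234,0.0002],"spin":0.1789},{"offset":[0.0153,0.0210,0.0002],"spin":0.1789},{"offset":[0.0188,0.0179,0.0002],"spin":0.1789},{"offset":[0.0217,0.0143,0.0002],"spin":0.1789},{"offset":[0.0239,0.0102,0.0002],"spin":0.1789},{"offset":[0.0254,0.0058,0.0002],"spin":0.1789},
```

Call:
arm_command --motion '[{"offset":[0.0025,0.026,0],"spin":0.179},{"offset":[0.007,0.025,0],"spin":0.179},{"offset":[0.0114,0.0234,0],"spin":0.179},{"offset":[0.0153,0.021,0],"spin":0.179},{"offset":[0.019,0.018,0],"spin":0.179}]'

```text
time_s: 5.25
ee_pos: [540.8, 297.0, 96.4]
ee_rot: [-179.8, -0.0, 122.4]
force: [-0.1, 0.4, -1.1]
gripper_width: 24.1
gripper_force: 30.0
```

Call:
arm_command --motion '[{"offset":[0.0217,0.0143,0],"spin":0.179},{"offset":[0.024,0.01,0],"spin":0.179},{"offset":[0.0254,0.006,0],"spin":0.179},{"offset":[0,0,0],"spin":0},{"offset":[0,0,0],"spin":0}]'

```text
time_s: 5.88
ee_pos: [541.8, 373.7, 96.8]
ee_rot: [-179.9, 0.1, 92.1]
force: [0.6, 0.1, -2.0]
gripper_width: 23.9
gripper_force: 30.0
```

```bash
python3 look.py w2; python3 go.py 545 375 37 92
python3 - <<'E'
from h import *
f=np.load('w2.npz'); X=cloud('wrist',f['d'],f['T']); z=X[...,2]
m=(z>31)&(z<42)&(X[...,0]<620)&(X[...,0]>470)&(X[...,1]>240)&(X[...,1]<460); 
for y in range(350,450,15):
  r=m&(abs(X[...,1]-y)<5); print(y,np.round(np.percentile(X[r][:,0],[2,98])) if r.sum()>3 else '')
E
```

```text
[541.8 373.7  96.8]
n 2 d [  3.    1.5 -60.1] dyaw 0.0 now [542.  373.5  97.1] 92.0 t 5.92
{"offset":[0.0007,0.0015,0.0301],"spin":-0.0000},{"offset":[0.0007,0.0015,0.0301],"spin":-0.0000},
350 [489. 606.]
365 [489. 606.]
380 [488. 605.]
395 [488. 605.]
410 [487. 604.]
425 [487. 604.]
440 [489. 601.]
```

View pics/w2.png

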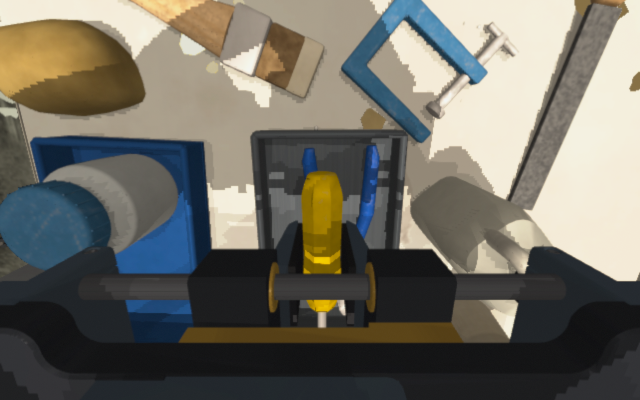

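Run:
```python
from h import *
X=cloud('top',np.load('top_d.npy')); z=X[...,2]; f=np.load('w2.npz'); Y=cloud('wrist',f['d'],f['T'])
for P in (X,Y):
  m=(P[...,2]>60)&(P[...,2]<300)&(P[...,0]>600)&(P[...,0]<720)&(P[...,1]>240)&(P[...,1]<480); Q=P[m]; print(len(Q),np.round(np.percentile(Q,[1,50,99],axis=0)) if len(Q) else '')
```

```text
1161 [[623. 242.  62.]
 [660. 353. 101.]
 [718. 400. 129.]]
20196 [[600. 345.  63.]
 [615. 402. 176.]
 [665. 414. 204.]]
```

Run:
```python
from h import *
X=cloud('top',np.load('top_d.npy'))
for a,b in((50,70),(70,90),(90,110),(110,140)):
  m=(X[...,2]>a)&(X[...,2]<b)&(X[...,0]>605)&(X[...,0]<720)&(X[...,1]>300)&(X[...,1]<440); Q=X[m]; print(a,len(Q),np.round(np.percentile(Q,[1,5,50],axis=0)))
```

```text
50 74 [[622. 331.  50.]
 [623. 331.  51.]
 [641. 349.  59.]]
70 113 [[622. 331.  70.]
 [623. 331.  72.]
 [642. 351.  85.]]
90 469 [[626. 334.  90.]
 [630. 338.  92.]
 [655. 360. 103.]]
110 211 [[638. 355. 110.]
 [640. 356. 111.]
 [656. 371. 126.]]
```

Call:
arm_command --motion '[{"offset":[0.001,-0.009,0.02],"spin":0},{"offset":[0,0,0.025],"spin":0},{"offset":[0,0,0.012],"spin":0},{"offset":[0,0,0],"spin":0}]'

```text
time_s: 6.42
ee_pos: [533.1, 374.5, 40.2]
ee_rot: [-179.9, 0.1, 91.9]
force: [-0.4, 0.4, 0.2]
gripper_width: 23.6
gripper_force: 30.0
```

Call:
arm_command --motion '[{"offset":[0,0,0],"spin":0},{"offset":[0,0,0],"spin":0},{"offset":[0,0,0],"spin":0}]' --jaw 0.034

```text
time_s: 6.8
ee_pos: [533.7, 375.6, 41.7]
ee_rot: [179.9, -0.0, 92.0]
force: [-0.5, 0.7, 0.1]
gripper_width: 33.9
gripper_force: 0.1
```

Call:
arm_command --motion '[{"offset":[0,0,-0.03],"spin":0},{"offset":[0,0,-0.05],"spin":0},{"offset":[0,0,-0.05],"spin":0},{"offset":[0,0,0],"spin":0}]'

```text
time_s: 7.3
ee_pos: [535.8, 377.0, 176.6]
ee_rot: [179.5, -0.3, 92.0]
force: [0.6, -0.1, 0.7]
gripper_width: 34.0
gripper_force: 0.0
```

```bash
python3 look.py w3 screwdriver_grip 25 screwdriver_butt 25 screwdriver_tip 25; python3 go.py 562 78 170 4.5
```

```text
[535.8 377.  176.6]
screwdriver_grip [297. 191.] 0.74 [509.6 378.5  25. ]
screwdriver_tip [298. 274.] 0.86 [511.8 275.1  25. ]
n 9 d [  29.3 -296.9    0.4] dyaw -87.5 now [532.7 374.9 169.6] 92.0 t 7.5
{"offset":[-0.0331,0.0021,-0.0000],"spin":0.1696},{"offset":[-0.0322,0.0077,-0.0000],"spin":0.1696},{"offset":[-0.0305,0.0130,-0.0000],"spin":0.1696},{"offset":[-0.0278,0.0180,-0.0000],"spin":0.1696},{"offset":[-0.0244,0.0224,-0.0000],"spin":0.1696},{"offset":[-0.0203,0.0262,-0.0000],"spin":0.1696},{"offset":[-0.0156,0.0293,-0.0000],"spin":0.1696},{"offset":[-0.0104,0.0315,-0.0000],"spin":0.1696},{"offset":[-0.0049,0.0328,-0.0000],"spin":0.1696},
```

Call:
arm_command --motion '[{"offset":[-0.033,0.002,0],"spin":0.17},{"offset":[-0.032,0.0077,0],"spin":0.17},{"offset":[-0.0305,0.013,0],"spin":0.17},{"offset":[-0.028,0.018,0],"spin":0.17},{"offset":[-0.0244,0.0224,0],"spin":0.17}]' --jaw 0.06

```text
time_s: 8.12
ee_pos: [548.7, 209.2, 169.2]
ee_rot: [-179.9, 0.2, 42.9]
force: [0.1, -0.0, 0.5]
gripper_width: 60.0
gripper_force: 0.0
```

Call:
arm_command --motion '[{"offset":[-0.02,0.026,0],"spin":0.17},{"offset":[-0.0156,0.0293,0],"spin":0.17},{"offset":[-0.0104,0.0315,0],"spin":0.17},{"offset":[-0.005,0.033,0],"spin":0.17},{"offset":[0,0,0],"spin":0}]'

```text
time_s: 8.75
ee_pos: [561.5, 76.8, 169.4]
ee_rot: [180.0, 0.2, 4.1]
force: [-0.7, 0.3, 0.0]
gripper_width: 60.4
gripper_force: 0.0
```

Call:
arm_command --motion '[{"offset":[0,0,0],"spin":0}]'

```text
time_s: 8.88
ee_pos: [561.7, 79.0, 170.0]
ee_rot: [-180.0, 0.1, 4.3]
force: [-0.2, 0.1, -0.1]
gripper_width: 59.8
gripper_force: 0.0
```

```bash
python3 look.py w4 sanding_block_center 30 rack_slot 8
python3 - <<'E'
from h import *
f=np.load('w4.npz'); X=cloud('wrist',f['d'],f['T']); z=X[...,2]
g=lambda x0,x1,y0,y1:(X[...,0]>x0)&(X[...,0]<x1)&(X[...,1]>y0)&(X[...,1]<y1)
m=(z>54)&(z<72)&g(490,640,45,110); print(m.sum(),rect(X[m]),np.nanmedian(z[m]))
m=g(480,690,-100,0)&(z>28)&(z<40)
for x in range(480,690,10):
  r=m&g(x,x+10,-100,20); 
  if r.sum()>4: print(x,r.sum(),np.round([X[r][:,1].min(),X[r][:,1].max()]))
E
python3 go.py 562 78 43 4.5
```

```text
[561.7  79.  170. ]
sanding_block_center [324. 194.] 0.67 [562.6  76.6  30. ]
sanding_block_center [460.  80.] 0.35 [685.7 -44.4  30. ]
rack_slot [420. 185.] 0.95 [575.6 -32.9   8. ]
2494 (array([563. ,  77.5]), array([94.7, 26.2]), 4.2) 59.140416751043034
510 38 [-53.  -8.]
520 92 [-54.  -8.]
530 100 [-54.  -8.]
540 95 [-55.  -9.]
550 103 [-55. -10.]
560 100 [-56. -11.]
570 105 [-57. -11.]
580 108 [-58. -12.]
590 116 [-59. -12.]
600 121 [-59. -13.]
610 117 [-60. -14.]
620 124 [-61. -14.]
630 44 [-60. -16.]
640 87 [-37. -11.]
650 114 [-23. -12.]
660 117 [-23. -12.]
670 124 [-24. -13.]
680 128 [-25. -14.]
n 3 d [ 1.000e-01 -1.600e+00 -1.276e+02] dyaw 0.1 now [561.9  79.6 170.6] 4.4 t 9.03
{"offset":[-0.0000,0.0005,0.0425],"spin":-0.0006},{"offset":[-0.0000,0.0005,0.0425],"spin":-0.0006},{"offset":[-0.0000,0.0005,0.0425],"spin":-0.0006},
```

View pics/w4.png

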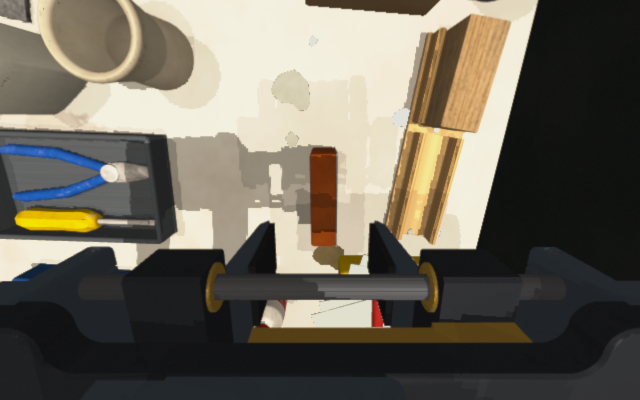

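Call:
arm_command --motion '[{"offset":[0.001,0.0015,0.05],"spin":0},{"offset":[0,0,0.05],"spin":0},{"offset":[0,0,0.027],"spin":0},{"offset":[0,0,0],"spin":0}]'

```text
time_s: 9.52
ee_pos: [561.5, 77.8, 41.9]
ee_rot: [180.0, 0.3, 4.4]
force: [0.8, 0.1, -1.0]
gripper_width: 60.3
gripper_force: 0.0
```

Call:
arm_command --motion '[{"offset":[0,0,0],"spin":0},{"offset":[0,0,0],"spin":0},{"offset":[0,0,0],"spin":0},{"offset":[0,0,0],"spin":0}]' --jaw 0.01 --newtons 35

```text
time_s: 10.02
ee_pos: [563.6, 77.3, 44.7]
ee_rot: [-180.0, -0.1, 4.3]
force: [-0.1, -0.1, 3.6]
gripper_width: 25.7
gripper_force: 35.0
```

```bash
python3 go.py 573 -34 95 -3.6
```

```text
n 3 d [   9.4 -111.3   50.3] dyaw -7.9 now [563.6  77.3  44.7] 4.3 t 10.03
{"offset":[0.0003,0.0372,-0.0168],"spin":0.0459},{"offset":[0.0021,0.0372,-0.0168],"spin":0.0459},{"offset":[0.0038,0.0370,-0.0168],"spin":0.0459},
```

Call:
arm_command --motion '[{"offset":[0,0,-0.025],"spin":0},{"offset":[0,0,-0.03],"spin":0},{"offset":[0.001,0.037,0],"spin":0.046},{"offset":[0.003,0.037,0],"spin":0.046},{"offset":[0.005,0.037,0],"spin":0.046}]'

```text
time_s: 10.65
ee_pos: [575.4, -34.6, 99.2]
ee_rot: [-180.0, -0.0, -3.7]
force: [0.6, 0.0, -1.2]
gripper_width: 25.9
gripper_force: 35.0
```

Call:
arm_command --motion '[{"offset":[0,0,0],"spin":0},{"offset":[0,0,0],"spin":0}]'

```text
time_s: 10.9
ee_pos: [575.2, -33.3, 98.8]
ee_rot: [-180.0, 0.0, -3.6]
force: [0.2, -0.7, 0.1]
gripper_width: 25.7
gripper_force: 35.0
```

```bash
python3 look.py w5; python3 go.py 573 -34.2 53 -3.6
python3 - <<'E'
from h import *
f=np.load('w5.npz'); X=cloud('wrist',f['d'],f['T']); z=X[...,2]
g=lambda x0,x1,y0,y1:(X[...,0]>x0)&(X[...,0]<x1)&(X[...,1]>y0)&(X[...,1]<y1)
m=(z>105)&(z<128)&g(540,660,-60,-5); print(m.sum(),rect(X[m]),np.nanmedian(z[m]))
E
```

```text
[575.2 -33.3  98.8]
n 1 d [ -2.2  -1.3 -45.9] dyaw -0.0 now [575.2 -32.9  98.9] -3.6 t 10.95
{"offset":[-0.0021,0.0015,0.0459],"spin":0.0003},
6292 (array([581.4, -36.1]), array([83.6, 47.6]), 8.7) 113.3678851068563
```

View pics/w5.png

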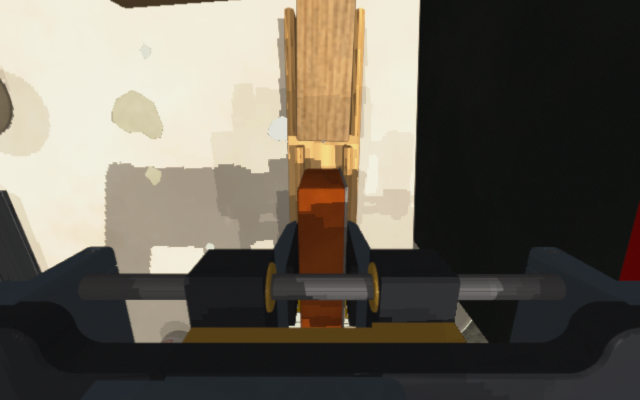

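Call:
arm_command --motion '[{"offset":[-0.002,0.001,0.015],"spin":0},{"offset":[0,0,0.015],"spin":0},{"offset":[0,0,0.008],"spin":0},{"offset":[0,0,0.005],"spin":0}]'

```text
time_s: 11.45
ee_pos: [573.1, -34.2, 54.9]
ee_rot: [-180.0, 0.1, -3.6]
force: [0.3, 0.1, -0.9]
gripper_width: 25.6
gripper_force: 35.0
```

Call:
arm_command --motion '[{"offset":[0,0,0.002],"spin":0},{"offset":[0,0,0],"spin":0}]'

```text
time_s: 11.7
ee_pos: [573.6, -34.5, 54.0]
ee_rot: [-180.0, -0.0, -3.6]
force: [-0.5, -0.3, -0.6]
gripper_width: 26.0
gripper_force: 35.0
```

Call:
arm_command --motion '[{"offset":[0,0,0.002],"spin":0},{"offset":[0,0,0],"spin":0}]'

```text
time_s: 11.95
ee_pos: [574.0, -34.5, 52.7]
ee_rot: [-180.0, -0.1, -3.6]
force: [-0.9, -0.2, 4.3]
gripper_width: 26.1
gripper_force: 35.0
```

Call:
arm_command --motion '[{"offset":[0,0,0],"spin":0},{"offset":[0,0,0],"spin":0},{"offset":[0,0,0],"spin":0}]' --jaw 0.05

```text
time_s: 12.32
ee_pos: [573.3, -34.4, 51.8]
ee_rot: [-180.0, 0.0, -3.6]
force: [0.5, -0.4, -0.1]
gripper_width: 49.4
gripper_force: 0.0
```

Call:
arm_command --motion '[{"offset":[0,0,-0.03],"spin":0},{"offset":[0,0,-0.05],"spin":0},{"offset":[0,0,-0.05],"spin":0},{"offset":[0,0,0],"spin":0},{"offset":[0,0,0],"spin":0}]'

```text
time_s: 12.95
ee_pos: [572.7, -34.4, 181.2]
ee_rot: [-180.0, 0.1, -3.6]
force: [-0.4, -0.9, -0.5]
gripper_width: 50.2
gripper_force: 0.0
```

```bash
python3 look.py w6 sanding_block_center 38 rack_slot 8 wood_block_center 35;  python3 - <<'E'
from h import *
f=np.load('w6.npz'); X=cloud('wrist',f['d'],f['T']); z=X[...,2]
g=lambda x0,x1,y0,y1:(X[...,0]>x0)&(X[...,0]<x1)&(X[...,1]>y0)&(X[...,1]<y1)
m=(z>58)&(z<80)&g(500,630,-60,-5); print(m.sum(),rect(X[m]),np.nanpercentile(z[m],[10,50,90]))
E
python3 go.py 430 132 200 50
```

```text
[572.7 -34.4 181.2]
sanding_block_center [323. 195.] 0.72 [571.8 -35.9  38. ]
rack_slot [322. 184.] 0.61 [576.8 -34.6   8. ]
wood_block_center [321.  84.] 0.56 [684.1 -40.9  35. ]
2447 (array([573. , -34.5]), array([95.3, 26.2]), -3.7) [66.09476769 67.09841902 68.01703041]
n 6 d [-142.6  166.4   19.7] dyaw 53.6 now [572.6 -34.4 180.3] -3.6 t 13.15
{"offset":[-0.0255,-0.0262,-0.0033],"spin":-0.1560},{"offset":[-0.0211,-0.0298,-0.0033],"spin":-0.1560},{"offset":[-0.0162,-0.0327,-0.0033],"spin":-0.1560},{"offset":[-0.0109,-0.0348,-0.0033],"spin":-0.1560},{"offset":[-0.0054,-0.0361,-0.0033],"spin":-0.1560},{"offset":[0.0003,-0.0365,-0.0033],"spin":-0.1560},
```

Call:
arm_command --motion '[{"offset":[-0.0255,-0.026,-0.01],"spin":-0.156},{"offset":[-0.021,-0.03,-0.01],"spin":-0.156},{"offset":[-0.016,-0.033,0],"spin":-0.156},{"offset":[-0.011,-0.035,0],"spin":-0.156},{"offset":[-0.0054,-0.036,0],"spin":-0.156}]' --jaw 0.075

```text
time_s: 13.78
ee_pos: [453.4, 105.3, 201.1]
ee_rot: [-179.9, 0.1, 41.4]
force: [0.7, 0.9, 0.7]
gripper_width: 74.8
gripper_force: 0.0
```

Call:
arm_command --motion '[{"offset":[0,-0.0365,0],"spin":-0.156},{"offset":[0,0,0],"spin":0},{"offset":[0,0,0],"spin":0}]'

```text
time_s: 14.15
ee_pos: [430.9, 131.9, 201.6]
ee_rot: [180.0, 0.0, 50.0]
force: [0.1, -0.3, -0.5]
gripper_width: 75.1
gripper_force: 0.0
```

```bash
python3 look.py w7 glue_bottle_center 55 tray_blue_in 4 jar_blue 4;  python3 - <<'E'
from h import *
f=np.load('w7.npz'); X=cloud('wrist',f['d'],f['T']); z=X[...,2]
g=lambda x0,x1,y0,y1:(X[...,0]>x0)&(X[...,0]<x1)&(X[...,1]>y0)&(X[...,1]<y1)
m=(z>60)&(z<88)&g(395,465,95,170); print(m.sum(),rect(X[m]))
m=(z>90)&(z<115)&g(395,465,95,170); print(m.sum(),rect(X[m]))
m=(z>30)&(z<44)&g(300,470,225,445); print(m.sum(),rect(X[m]))
E
python3 go.py 429 131 58 50
```

```text
[430.9 131.9 201.6]
glue_bottle_center [323. 196.] 0.78 [430.4 129.2  55. ]
tray_blue_in [172.  82.] 0.85 [375.6 333.1   4. ]
jar_blue [141.  46.] 0.65 [377.6 380.4   4. ]
749 (array([429.9, 130.6]), array([37.7, 36.4]), -58.4)
280 (array([430.2, 130.1]), array([16.9, 16.8]), 0.7)
3019 (array([377.8, 332.5]), array([185.4, 118.3]), 89.3)
n 3 d [  -2.2   -0.5 -143.7] dyaw 0.1 now [431.2 131.5 201.7] 49.9 t 14.35
{"offset":[-0.0006,-0.0005,0.0479],"spin":-0.0005},{"offset":[-0.0006,-0.0005,0.0479],"spin":-0.0005},{"offset":[-0.0006,-0.0005,0.0479],"spin":-0.0005},
```

View pics/w7.png

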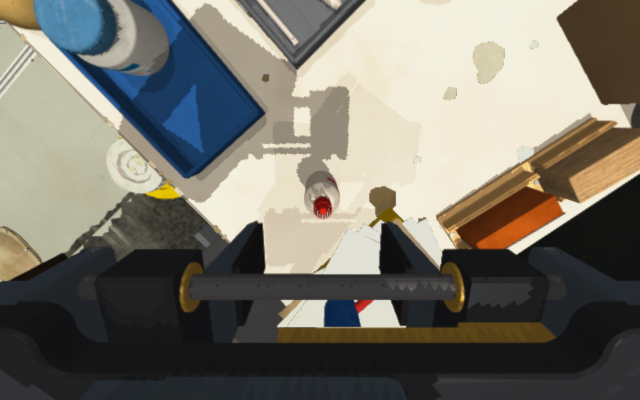

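Call:
arm_command --motion '[{"offset":[-0.0015,0,0.05],"spin":0},{"offset":[0,0,0.055],"spin":0},{"offset":[0,0,0.037],"spin":0},{"offset":[0,0,0],"spin":0}]'

```text
time_s: 14.85
ee_pos: [428.0, 130.0, 57.9]
ee_rot: [-179.8, 0.3, 49.9]
force: [-0.1, 0.6, 1.2]
gripper_width: 75.1
gripper_force: 0.0
```

Call:
arm_command --motion '[{"offset":[0,0,0],"spin":0},{"offset":[0,0,0],"spin":0},{"offset":[0,0,0],"spin":0},{"offset":[0,0,0],"spin":0}]' --jaw 0.02 --newtons 20

```text
time_s: 15.35
ee_pos: [430.0, 131.0, 60.6]
ee_rot: [180.0, -0.1, 50.0]
force: [-0.7, -0.2, 0.6]
gripper_width: 37.8
gripper_force: 1.0
```

Call:
arm_command --motion '[{"offset":[0,0,-0.04],"spin":0},{"offset":[0,0,-0.04],"spin":0},{"offset":[0,0,0],"spin":0}]'

```text
time_s: 15.72
ee_pos: [431.7, 131.5, 142.7]
ee_rot: [179.8, -0.3, 50.0]
force: [-0.2, -0.8, -1.3]
gripper_width: 37.4
gripper_force: 20.0
```

```bash
python3 go.py 378 288 138 90
```

```text
n 4 d [-53.7 156.5  -4.7] dyaw 40.0 now [431.7 131.5 142.7] 50.0 t 15.72
{"offset":[0.0213,-0.0354,0.0012],"spin":-0.1745},{"offset":[0.0272,-0.0312,0.0012],"spin":-0.1745},{"offset":[0.0322,-0.0260,0.0012],"spin":-0.1745},{"offset":[0.0362,-0.0200,0.0012],"spin":-0.1745},
```

Call:
arm_command --motion '[{"offset":[0.021,-0.0354,0],"spin":-0.1745},{"offset":[0.027,-0.031,0],"spin":-0.1745},{"offset":[0.032,-0.026,0],"spin":-0.1745},{"offset":[0.036,-0.02,0],"spin":-0.1745},{"offset":[0,0,0],"spin":0}]'

```text
time_s: 16.35
ee_pos: [374.4, 288.0, 138.8]
ee_rot: [-179.9, 0.0, 90.2]
force: [-0.5, -0.2, -1.2]
gripper_width: 37.1
gripper_force: 20.0
```

Call:
arm_command --motion '[{"offset":[0,0,0],"spin":0},{"offset":[0,0,0],"spin":0}]'

```text
time_s: 16.6
ee_pos: [375.8, 285.4, 139.5]
ee_rot: [-180.0, 0.0, 89.9]
force: [0.3, -0.9, -1.6]
gripper_width: 37.5
gripper_force: 20.0
```

```bash
python3 look.py w8 glue_bottle_center 135 jar_blue 4; python3 go.py 378 288 65 90
python3 - <<'E'
from h import *
f=np.load('w8.npz'); X=cloud('wrist',f['d'],f['T']); z=X[...,2]
m=(z>92)&(z<110)&(X[...,1]>330)&(X[...,0]<440)&(X[...,0]>310); print('jar',rect(X[m]))
E
```

```text
[375.8 285.4 139.5]
glue_bottle_center [325. 254.] 0.69 [378.1 284.2 135. ]
glue_bottle_center [327. 101.] 0.3 [378.7 373.9 135. ]
jar_blue [328.  96.] 0.85 [381.8 384.5   4. ]
jar_blue [468.  51.] 0.42 [510.7 423.3   4. ]
n 2 d [  1.9   2.3 -74.9] dyaw 0.1 now [376.1 285.7 139.9] 89.9 t 16.75
{"offset":[0.0011,0.0010,0.0375],"spin":-0.0008},{"offset":[0.0011,0.0010,0.0375],"spin":-0.0008},
jar (array([378.2, 384.1]), array([54.2, 54.2]), -8.0)
```

View pics/w8.png

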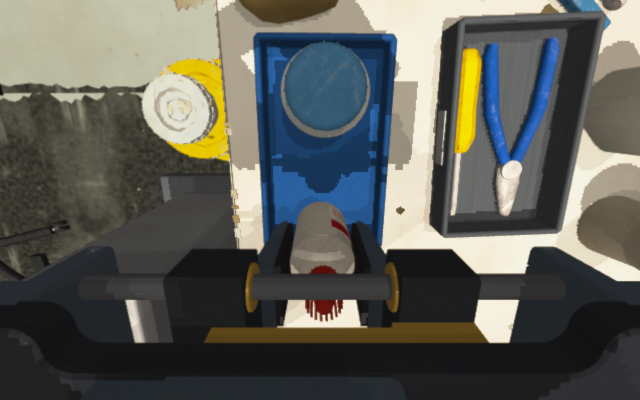

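Call:
arm_command --motion '[{"offset":[0.002,0.001,0.035],"spin":0},{"offset":[0,0,0.025],"spin":0},{"offset":[0,0,0.012],"spin":0},{"offset":[0,0,0.002],"spin":0},{"offset":[0,0,0],"spin":0}]'

```text
time_s: 17.38
ee_pos: [377.4, 288.8, 66.6]
ee_rot: [179.9, -0.1, 90.0]
force: [0.4, 0.3, -0.6]
gripper_width: 37.5
gripper_force: 20.0
```

Call:
arm_command --motion '[{"offset":[0,0,0.001],"spin":0},{"offset":[0,0,0],"spin":0}]'

```text
time_s: 17.62
ee_pos: [377.0, 288.7, 65.4]
ee_rot: [179.9, -0.0, 90.0]
force: [0.4, 0.1, -1.0]
gripper_width: 37.2
gripper_force: 20.0
```

Call:
arm_command --motion '[{"offset":[0,0,0.001],"spin":0},{"offset":[0,0,0.001],"spin":0},{"offset":[0,0,0],"spin":0}]'

```text
time_s: 18.0
ee_pos: [377.1, 288.9, 64.5]
ee_rot: [179.9, -0.1, 90.0]
force: [-1.5, -0.8, 11.6]
gripper_width: 37.0
gripper_force: 20.0
```

Touching the floor (11.6 N up); release and rise.

Call:
arm_command --motion '[{"offset":[0,0,-0.0005],"spin":0},{"offset":[0,0,0],"spin":0},{"offset":[0,0,0],"spin":0},{"offset":[0,0,0],"spin":0}]' --jaw 0.06

```text
time_s: 18.5
ee_pos: [376.7, 288.5, 63.3]
ee_rot: [-180.0, 0.0, 90.0]
force: [-0.6, -0.8, 0.5]
gripper_width: 60.1
gripper_force: 0.0
```

Call:
arm_command --motion '[{"offset":[0,0,-0.03],"spin":0},{"offset":[0,0,-0.05],"spin":0},{"offset":[0,0,-0.05],"spin":0},{"offset":[0,0,0],"spin":0},{"offset":[0,0,0],"spin":0}]'

```text
time_s: 19.12
ee_pos: [376.3, 288.1, 192.8]
ee_rot: [-179.9, 0.0, 90.0]
force: [-0.2, -0.0, -0.8]
gripper_width: 59.9
gripper_force: 0.0
```

```bash
python3 look.py w9 glue_bottle_center 59 jar_blue 4 screwdriver_butt 16.5 screwdriver_tip 16.5 tray_grey_in 4
python3 - <<'E'
from h import *
f=np.load('w9.npz'); X=cloud('wrist',f['d'],f['T']); z=X[...,2]
g=lambda x0,x1,y0,y1:(X[...,0]>x0)&(X[...,0]<x1)&(X[...,1]>y0)&(X[...,1]<y1)
m=(z>75)&(z<92)&g(345,410,255,320); print('bottle body',rect(X[m]))
m=(z>100)&(z<120)&g(345,410,255,320); print('nozzle',rect(X[m]),np.nanmax(z[m]))
im=cv2.imread('pics/w9.png'); h=cv2.cvtColor(im,cv2.COLOR_BGR2HSV)
m=(h[...,0]>15)&(h[...,0]<35)&(h[...,1]>150)&(z>4)&(z<60)&g(480,620,250,450); print('handle',rect(X[m]),np.nanpercentile(z[m],[5,95]))
E
```

```text
[376.3 288.1 192.8]
glue_bottle_center [323. 200.] 0.96 [377.3 284.7  59. ]
jar_blue [326. 105.] 0.9 [381.8 381.3   4. ]
screwdriver_butt [442.  67.] 0.69 [503.9 419.   16.5]
screwdriver_tip [430. 198.] 0.83 [507.6 273.9  16.5]
tray_grey_in [466. 137.] 0.92 [546.6 345.2   4. ]
bottle body (array([376.8, 287.2]), array([34.8, 34.7]), -39.1)
nozzle (array([377.9, 287.8]), array([17.1, 16.8]), -36.2) 113.87539277909053
handle (array([505.3, 377.7]), array([89.1, 25.1]), -87.9) [21.81763002 28.30017981]
```

View pics/w9.png

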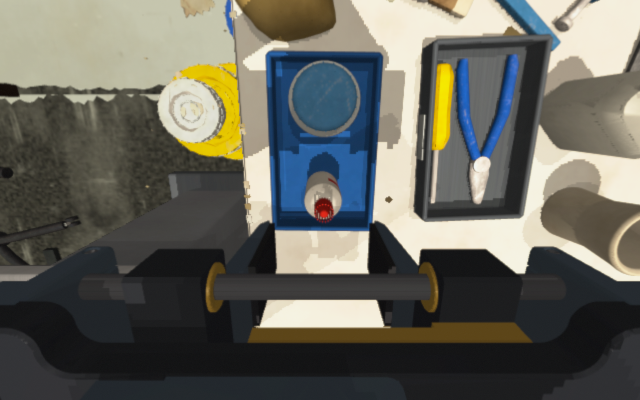

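```bash
python3 -c "
from workcell import env
print(env.job_done())"
```

```text
the job is handed in; nothing more can be done
None
```

I handed the job in after about 19 s of robot time, and my last wrist-camera looks showed all three items in place: the screwdriver inside the grey tray, the glue bottle upright in the blue tray, and the sanding block seated in the free slot; `job_done()` returned no verdict.

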